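Close the filler cap of the Brinell tester's power pack

ROBOT

A 7-joint arm with a two-finger parallel gripper is mounted at the origin on the work surface. World frame = base frame: x ahead of the robot, y to its left, z up, the work surface at z = 0. Lengths are in m, angles in rad, forces in N, time in s.
With the tool pointing down it reaches from about 0.425 to 0.875 m from the base axis. Payload 8.4 kg.
Tool frame: the origin (TCP) lies between the finger pads; the fingertips stand 14 mm ahead of it and the grasp point (between the pads) lies 5 mm behind it; z points along the fingers, y is the line along which they close (so a half turn about z gives the same grasp; the last joint's range is limited). The gripper opens to 85 mm and grips with 20 to 120 N. Pads are 22 mm wide; open, the fingers measure 114 mm over their backs; the gripper's body (76 mm by 85 mm) begins 54 mm behind the grasp point. The pads swing forward as they close: fully open they stand 13 mm farther back than shut.
Start: joints at [1.038, 0.333, 0.04, 1.465, -0.013, 1.343, -0.059], TCP at [0.273, -0.59, 0.245] pointing down, gripper open.
Joint ranges: [-2.58, 2.58], [-0.38, 2.09], [-1.3, 1.39], [0.25, 2.4], [-1.5, 4.64], [0.08, 2.09], [-2.65, 2.65]. Speed limits (rad/s): [2.22, 2.22, 2.79, 2.79, 3.14, 3.14, 3.14].

INTERFACE

Orientations are given as a unit quaternion [x, y, z, w].
In Python, from cell import * gives the robot as it stands.
- The arm moves only by the tool send_rows, never from a script. Its argument "moves" is one flat list of numbers, 7 for each row, row after row: the turn, a rotation vector about the tool's x, y, z in degrees, then the shift along the tool's x, y, z in m, then the finger opening in m, from 0 to 0.0854. In form: [ax, ay, az, x, y, z, hand, ax, ay, az, x, y, z, hand, ...]. A call has 1 to 20 rows; each row shifts and turns the commanded pose from where the row before left it, along the tool's axes as they then stand; what a row does not reach is not made up. A row lasts 1/8 s, in which the tool goes at most 62.5 mm and 10.7 degrees, less where a joint would pass 70% of its speed; a pose out of reach is approached as far as the arm can. A call with a gripper value outside its range is refused whole. The fingers move at their own pace and stop on an object; "grip_force" is the grip in N (left out, the last holds). Time passes only in rows, so rows that do not move let the fingers close. It gives the time, the measured TCP pose, the force, the opening and the grip force at its end, in the units of the state.
- observe(): the state, without advancing time (a new reading comes with each control period).
- read_camera(name): name is "scene" or "side" or "wrist"; returns a dict with "img" (400x640x3 uint8, red, green, blue), "depth" (400x640 float32, m along the optical axis (not along the pixel's ray), 0 where there is no reading), "vfov" (degrees; the focal length in pixels is half the picture's height over the tangent of half this angle, whatever the lens; pixels are square), "cx", "cy" (the principal point, pixels), "rvec" (rotation vector, rad) and "tvec" (3), from world to camera coordinates, as OpenCV has them. Camera axes: x right, y down, z forward; pixel columns grow to the right and rows downward; lengths in m; the calibration is good to about 2 mm. The wrist camera is an equidistant fisheye: a pixel r from the principal point sees the ray r / f radians off the axis. A picture is of the moment at which its call begins.
- hand_in(): hands the job in; it is judged then, once.
The state is a dict: "clock": time; "joints": joint angles; "dq": joint speeds; "effort": joint torques, N m; "position": TCP position; "orientation": TCP orientation; "force": force on the tool from outside, world axes, zero at the start; "torque": the same for the moment, N m; "opening": finger opening in m; "grip_force": force on a finger pad.
Only numpy, scipy, OpenCV 4.12 (cv2) and the standard library are available. Lean on these libraries where they do the work, as an engineer would, in place of code of your own. Each camera call takes 0.05 s, during which the arm holds its last target. There are 200 camera calls.

TASK

The oil has been topped up: pick up the black filler cap with the yellow top and set it straight on the open filler neck of the power pack. Keeping it lightly pressed down, turn it backwards (anticlockwise from above) until it drops into the thread, then screw it clockwise fully home on its seal, stopping when it goes tight so as not to force it, and let go. Leave the other things on the bench where they are.

Things in the scene. Friction and masses are not known exactly. Their poses are not given: they have to be found in the camera images.
- cap: The filler cap: black plastic cup, yellow disc on top, 58 mm across, 24 mm high, 70 to 140 g, open side down on the blue mat. Origin: centre of its underside, z up. It hollows 11.5 mm deep, 49 mm wide. Four lugs inside the rim, 90 deg apart at angles not marked outside: 2.5 mm thick, undersides 2 mm above the cap's underside, reaching in to 41 mm across.
- mouth (a point): Centre of the filler neck's mouth, z up, on the neck's axis at the free top of its black rubber seal, 30 mm above the tank's lid. Steel neck 38 mm across, tapered at the top to 33 mm. Seal: 33 mm across, 2 mm proud of the steel rim, squeezes at 7 N per mm, then a hard stop: the cap's underside is then 13.5 mm below this point. Does not turn with the thread, whose starts are at unknown angles.
- neck_base (a point): Foot of the neck on the lid, 30 mm under the mouth. Thread outside the neck, 46 mm across: right-handed, four starts, 24 mm a turn. Landed lugs hold the cap's underside 4.5 (on a crest) to 10.5 mm below the mouth. Turned anticlockwise (up to 90 deg) it climbs to a crest, then falls 6 mm; 80 to 105 deg clockwise bring it home: the moment, till then under 0.15 N m, passes 0.2. Over 0.5 is forcing.
- power_pack: Hydraulic power pack, fixed: grey tank 214 x 304 x 135 mm, with a blue upright motor 94 mm across (top 300 mm high), valve block with gauge (top 246 mm high) and the filler neck on its lid. Origin: centre of its underside, x across the 214 mm, z up. In this frame, mm: neck axis (20, -80), motor (15, 85), gauge (-55, 15).
- mat: Blue square mat 110 x 110 x 3 mm, fixed flat on the bench; the cap lies on it. Origin: centre of its underside.
- oil_bottle: Yellow oil bottle with red cap, loose, 72 mm across, 190 mm high. Origin: centre of its underside. Leave alone.
- wrench: Loose steel wrench lying flat, about 180 mm long. Origin: under its middle. Leave alone.
- screwdriver: Loose screwdriver with red handle lying flat, about 200 mm long. Origin: under its middle. Leave alone.
- v_anvil: Loose dark steel V-anvil, 60 mm round foot, 30 mm high. Origin: centre of its underside. Leave alone.
- parts_dish: Small white ceramic dish, loose, 90 mm across, 28 mm high. Origin: centre of its underside. Leave alone.
- funnel: Orange funnel standing mouth down, loose, 100 mm across, 120 mm high. Origin: centre of its underside. Leave alone.
- block_case: Open wooden case, fixed, 90 x 130 x 22 mm, with two compartments holding the two test blocks. Origin: centre of its underside. Its place and the mat's are swapped at random.
- test_block_a: Round steel hardness test block in the case, loose, 54 mm across, 12 mm thick. Origin: centre of its underside. Leave alone.
- test_block_b: The second round steel test block in the case, same size and origin. Leave alone.
Not all that is in view belongs to the job. Leave any green or orange look-alike of the cap alone.

How it is judged:
By the outcome, as a careful person would: the job done as asked, in the order asked, and still so for the second after the job is handed in, with the robot touching nothing.
It also fails if it takes over 51 s, if anything falls off the work surface, if the arm or the gripper's body presses on something with over 40 N, if the wrist force passes 120 N, or if a joint passes its speed limit or range.

## Working session

There is one attempt and no reset: what is moved stays moved. The work goes in short steps, Python scripts to look and compute and a tool call to move; the robot and the scene stay as the last step left them, time stands still between calls to the robot, and variables do not carry over. Pictures are saved under pics/ and viewed, at most 10 in all, crops included, and the job is handed in when it is done.

Besides the shell and the picture viewer there is one more tool, called after "Request:" as name(argument=value, ...) on one line, values as JSON. send_rows: Moves the arm, as the interface text tells. Its arguments: {"type":"object","properties":{"moves":{"type":"array"},"grip_force":{"type":"number"}},"required":["moves"]}

```bash
mkdir -p pics; cat > h.py <<'E'
from cell import *
import numpy as np, cv2
from scipy.spatial.transform import Rotation as R
def cam(n):
    c=read_camera(n); c['f']=200/np.tan(np.radians(c['vfov'])/2)
    c['R']=R.from_rotvec(np.array(c['rvec']).ravel()).as_matrix(); c['t']=np.array(c['tvec']).ravel()
    c['o']=-c['R'].T@c['t']; c['n']=n; return c
def ray(c,u,v):
    x,y=(u-c['cx'])/c['f'],(v-c['cy'])/c['f']
    if c['n']=='wrist':
        r=np.hypot(x,y)+1e-12; d=np.array([x/r*np.sin(r),y/r*np.sin(r),np.cos(r)])
    else: d=np.array([x,y,1.])
    return c['R'].T@d
def onz(c,u,v,z):
    d=ray(c,u,v); return c['o']+d*(z-c['o'][2])/d[2]
def dep(c,u,v):
    d=ray(c,u,v); return c['o']+d/(c['R']@d)[2]*c['depth'][int(v),int(u)]
def save(c,n): cv2.imwrite('pics/'+n,c['img'][:,:,::-1])
E
python3 - <<'E'
from h import *
print(observe())
for n in('scene','side','wrist'):
    c=cam(n); save(c,n+'.png'); print(n,c['o'],c['f'],c['cx'],c['cy'])
a=[cv2.imread(f'pics/{n}.png') for n in('scene','side')]
E
```

```text
{'clock': 0.0, 'joints': array([ 1.03779249,  0.3339063 ,  0.0398802 ,  1.4662916 , -0.01339992,
        1.34329362, -0.05847977]), 'dq': array([ 8.06110315e-04, -1.41585474e-04, -7.03991638e-05, -2.38843443e-04,
       -2.11879447e-04, -1.86558083e-04, -1.10797141e-04]), 'effort': array([-6.94155060e-04, -6.58561206e+01,  1.36514179e+00, -4.05566168e+01,
        1.67771440e-02,  1.22542708e-02,  1.35742673e-05]), 'position': array([ 0.27299739, -0.58940615,  0.24441436]), 'orientation': array([ 9.76568887e-01,  2.15203490e-01, -2.30360998e-04, -7.83238786e-04]), 'force': array([-0.2768359 ,  0.08940102,  0.27369204]), 'torque': array([-0.0268362 ,  0.0131105 , -0.02567472]), 'grip_force': 0.0, 'opening': 0.08524198358251524}
scene [1.18399436 0.12009594 1.08685508] 405.9356104159152 317.6480579100735 209.70579650978334
side [ 0.54098791 -0.75363713  0.97489946] 432.5877183116221 317.0622523132695 213.47289082096728
wrist [ 0.33172556 -0.56218737  0.37348165] 309.70691628693146 321.03726996092587 205.16663497167258
```

View pics/scene.png

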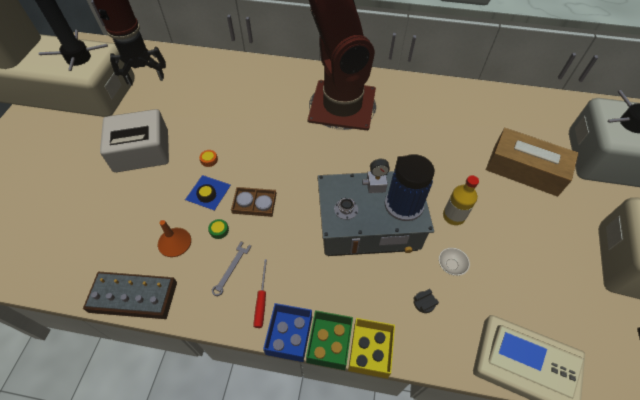

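View pics/side.png

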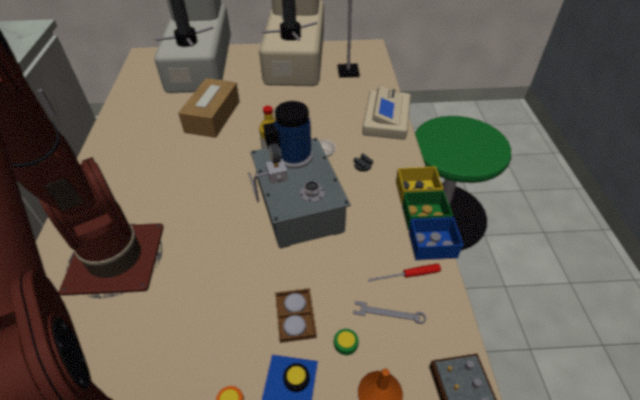

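Scene: three candidates. Orange-rimmed at (208,157), green-rimmed at (218,228), and black with yellow top on the blue mat at (206,193), which is the one that fits. Side view: cap (296,376), neck (313,188). I'll confirm in a crop and measure.

```bash
python3 - <<'E'
from h import *
def yel(c,roi):
    u0,v0,u1,v1=roi; im=c['img'][v0:v1,u0:u1]; h=cv2.cvtColor(im,cv2.COLOR_RGB2HSV)
    m=cv2.inRange(h,(20,120,110),(35,255,255)); n,l,s,ce=cv2.connectedComponentsWithStats(m)
    i=1+np.argmax(s[1:,4]); return ce[i]+[u0,v0],s[i]
cs={}
for n,roi in(('scene',(190,178,225,208)),('side',(275,358,318,395))):
    c=cs[n]=cam(n); p,s=yel(c,roi); print(n,'cap px',p,s[2:],onz(c,*p,.027),'depth',dep(c,*p))
def tri(p,q):
    a,b=cs['scene'],cs['side']; A=np.c_[ray(a,*p),-ray(b,*q)]; s=np.linalg.lstsq(A,b['o']-a['o'],rcond=None)[0]
    return a['o']+A[:,0]*s[0], b['o']-A[:,1]*s[1]
print('tri cap',tri(yel(cs['scene'],(190,178,225,208))[0],yel(cs['side'],(275,358,318,395))[0]))
a,b=cs['scene'],cs['side']
print('neck',onz(a,347,204,.165),onz(b,312,185,.165),dep(b,312,185))
# lid corners
for c,ps in((a,[(319,177),(324,250),(428,236)]),(b,[(251,150),(274,220),(346,203),(318,142)])):
    for p in ps: print(p,onz(c,*p,.135))
A=cv2.resize(a['img'][140:245,180:290],None,fx=3.5,fy=3.5,interpolation=2)
B=cv2.resize(a['img'][185:228,320:375],None,fx=7,fy=7,interpolation=2)
C=cv2.resize(b['img'][165:208,285:340],None,fx=7,fy=7,interpolation=2)
H=600;o=np.zeros((H,800,3),np.uint8);
A=A[:300,:400];o[:A.shape[0],:A.shape[1]]=A;o[:301,410:795]=B;o[299:600,410:795]=C[:301]
cv2.imwrite('pics/c1.png',o[:,:,::-1])
E
```

```text
scene cap px [204.84 190.72] [ 13  10 100] [ 0.50211588 -0.37218096  0.027     ] depth [ 0.50014756 -0.37360196  0.02394062]
side cap px [295.63846154 374.90769231] [ 18  18 260] [ 0.50208749 -0.37072985  0.027     ] depth [ 0.50203587 -0.37022174  0.02574216]
tri cap (array([ 0.50279248, -0.37169249,  0.02805165]), array([ 0.50213926, -0.37123942,  0.02826148]))
neck [0.56272062 0.08835451 0.165     ] [0.56112118 0.08779571 0.165     ] [0.56133007 0.09652566 0.1565972 ]
(319, 177) [ 0.4626701  -0.00755454  0.135     ]
(324, 250) [0.69746633 0.04866669 0.135     ]
(428, 236) [0.60519468 0.31581349 0.135     ]
(251, 150) [0.38343504 0.2836577  0.135     ]
(274, 220) [ 0.45776008 -0.00529945  0.135     ]
(346, 203) [0.64988849 0.043768   0.135     ]
(318, 142) [0.58870053 0.30883145 0.135     ]
```

View pics/c1.png

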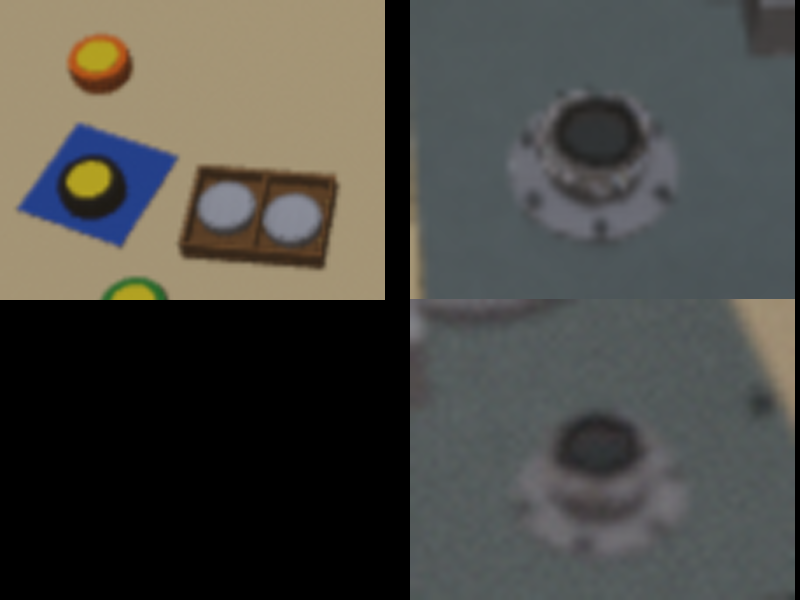

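```bash
cat >> h.py <<'E'
def to(p,yaw=None,n=None):
    "print the shift in tool axes from measured pose, and turn about tool z for tool-y line at yaw(deg)"
    s=observe(); r=R.from_quat(s['orientation']); d=np.array(p)-s['position']
    y=r.apply([0,1,0]); a=np.degrees(np.arctan2(y[1],y[0])); z=r.apply([0,0,1])
    print('pos',s['position'].round(4),'yaw_y',a.round(2),'z',z.round(4),'shift tool',r.inv().apply(d).round(4),'F',s['force'].round(2),'T',s['torque'].round(3),'op',round(s['opening'],4),'gf',s['grip_force'],'t',s['clock'],'q',s['joints'].round(3))
E
python3 - <<'E'
from h import *
c=cam('side');a=cam('scene')
print('orange',onz(c,231,397,.027)[:2],onz(a,208,156,.027)[:2],'green',onz(c,346,340,.027)[:2],onz(a,218,227,.024)[:2])
print('mat',[onz(a,180+(x+.5)/3.5-.5,140+(y+.5)/3.5-.5,.003)[:2].round(3) for x,y in((80,124),(178,156),(122,246),(18,209))])
print('case',[onz(a,180+(x+.5)/3.5-.5,140+(y+.5)/3.5-.5,.022)[:2].round(3) for x,y in((198,168),(335,178),(323,257),(181,246))])
print('neck',onz(a,346.4,203.3,.165),onz(c,311.3,185.6,.165))
to([.502,-.3715,.14])
to([.562,.088,.26])
E
```

```text
orange [ 0.36284892 -0.41076904] [ 0.36133484 -0.40954898] green [ 0.62123554 -0.29489357] [ 0.62232002 -0.28962276]
mat [array([ 0.426, -0.412]), array([ 0.446, -0.308]), array([ 0.553, -0.328]), array([ 0.531, -0.436])]
case [array([ 0.469, -0.279]), array([ 0.457, -0.151]), array([ 0.543, -0.141]), array([ 0.554, -0.269])]
neck [0.56073822 0.08641191 0.165     ] [0.55913987 0.08559482 0.165     ]
pos [ 0.2731 -0.5897  0.2451] yaw_y -65.15 z [-2.e-04  3.e-04 -1.e+00] shift tool [ 0.2994 -0.1018  0.1051] F [-0.05  0.31 -0.04] T [0.006 0.001 0.015] op 0.0854 gf 0.0 t 0.35 q [ 1.038  0.333  0.04   1.466 -0.013  1.343 -0.059]
pos [ 0.2731 -0.5897  0.2451] yaw_y -65.15 z [-2.e-04  3.e-04 -1.e+00] shift tool [ 0.5469 -0.4936 -0.0147] F [-0.05  0.31 -0.04] T [0.006 0.001 0.015] op 0.0854 gf 0.0 t 0.35 q [ 1.038  0.333  0.04   1.466 -0.013  1.343 -0.059]
```

Request:
send_rows(moves=[0,0,0,0.05,-0.017,0.0175,0.0854,0,0,0,0.05,-0.017,0.0175,0.0854,0,0,0,0.05,-0.017,0.0175,0.0854,0,0,0,0.05,-0.017,0.0175,0.0854,0,0,0,0.05,-0.017,0.0175,0.0854,0,0,0,0.05,-0.017,0.0175,0.0854,0,0,0,0,0,0,0.0854,0,0,0,0,0,0,0.0854])

```text
clock: 1.35
position: [0.5023, -0.3715, 0.1403]
orientation: [0.977, 0.215, -0.0, 0.0]
force: [0.7, 0.1, 0.1]
opening: 0.0849
grip_force: 0.0
```

```bash
python3 - <<'E'
from h import *
c=cam('wrist'); save(c,'w1.png')
h=cv2.cvtColor(c['img'],cv2.COLOR_RGB2HSV)
m=cv2.inRange(h,(20,120,90),(35,255,255)); n,l,s,ce=cv2.connectedComponentsWithStats(m)
for i in range(1,n):
    if s[i,4]>60: print(s[i],ce[i],onz(c,*ce[i],.027))
to([.502,-.3715,.02])
E
```

```text
[ 267    9   51   46 1824] [292.00383772  31.72916667] [ 0.61895821 -0.29249804  0.027     ]
[ 296  182   50   48 1902] [320.20820189 205.62250263] [ 0.50107267 -0.37135775  0.027     ]
pos [ 0.5018 -0.3723  0.1406] yaw_y -65.22 z [-2.e-04 -7.e-04 -1.e+00] shift tool [ 0.0006 -0.0007  0.1206] F [-0.43  0.1  -0.21] T [-0.031  0.037 -0.008] op 0.0857 gf 0.0 t 1.4 q [ 0.66   0.36  -0.116  1.65   0.046  1.134 -0.607]
```

View pics/w1.png

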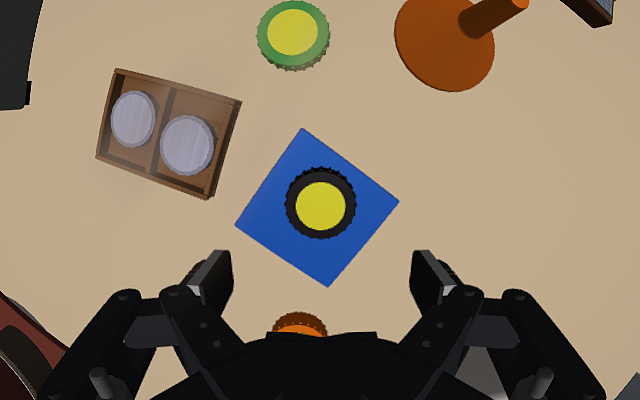

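Request:
send_rows(moves=[0,0,0,0,-0.0005,0.04,0.0854,0,0,0,0,0,0.04,0.0854,0,0,0,0,0,0.025,0.0854,0,0,0,0,0,0.0155,0.0854,0,0,0,0,0,0,0.0854,0,0,0,0,0,0,0.05,0,0,0,0,0,0,0.05,0,0,0,0,0,0,0.05,0,0,0,0,0,0,0.05], grip_force=50)

```text
clock: 2.52
position: [0.5032, -0.3714, 0.0217]
orientation: [0.977, 0.215, 0.001, 0.001]
force: [-2.1, 0.4, 5.3]
opening: 0.0559
grip_force: 52.5
```

```bash
python3 - <<'E'
from h import *
to([.561,.087,.23])
c=cam('wrist'); save(c,'w2.png')
E
```

```text
pos [ 0.5032 -0.3714  0.0217] yaw_y -65.15 z [ 0.0021 -0.0016 -1.    ] shift tool [ 0.2453 -0.3912 -0.2089] F [-2.06  0.35  5.3 ] T [0.14  0.298 0.009] op 0.0559 gf 52.45841507377918 t 2.525 q [ 0.654  0.488 -0.113  1.739  0.067  0.915 -0.623]
```

View pics/w2.png

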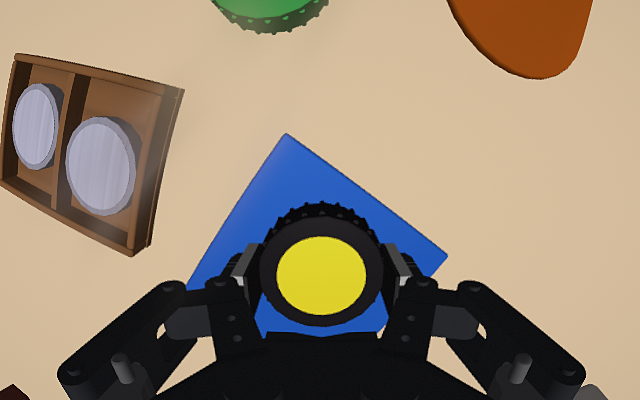

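Request:
send_rows(moves=[0,0,0,0,0,-0.015,0.05,0,0,0,0,0,-0.035,0.05,0,0,-10,0,0,-0.035,0.05,0,0,-10,0,0,-0.035,0.05,0,0,-10,0,0,-0.035,0.05,0,0,-10,0,0,-0.035,0.05,0,0,-10,0,0,-0.02,0.05,0,0,-10,0,0,0,0.05])

```text
clock: 3.58
position: [0.5031, -0.3711, 0.2336]
orientation: [0.736, 0.677, 0.0, 0.002]
force: [-0.2, -0.5, -1.5]
opening: 0.0563
grip_force: 53.3
```

Request:
send_rows(moves=[0,0,0,0.026,0.0007,0,0.05,0,0,0,0.046,0.0017,0,0.05,0,0,0,0.046,0.0017,0,0.05,0,0,0,0.046,0.0017,0,0.05,0,0,0,0.046,0.0017,0,0.05,0,0,0,0.046,0.0017,0,0.05,0,0,0,0.046,0.0017,0,0.05,0,0,0,0.046,0.0017,0,0.05,0,0,0,0.046,0.0017,0,0.05,0,0,0,0.046,0.0017,0,0.05,0,0,0,0.02,0.0008,0,0.05,0,0,0,0,0,0,0.05,0,0,0,0,0,0,0.05])

```text
clock: 5.2
position: [0.56, 0.0852, 0.2301]
orientation: [0.739, 0.674, -0.0, 0.0]
force: [-0.3, -0.3, -0.9]
opening: 0.0558
grip_force: 53.3
```

```bash
python3 - <<'E'
from h import *
to([.561,.087,.23])
c=cam('wrist'); a=cam('scene'); b=cam('side')
o=np.zeros((600,800,3),np.uint8)
o[:320,:512]=cv2.resize(c['img'],(512,320))
o[325:600,:385]=cv2.resize(a['img'][150:205+25,290:400],(385,275+5))[:275]
o[325:600,390:775]=cv2.resize(b['img'][130:210,255:367],(385,275))
cv2.imwrite('pics/c3.png',o[:,:,::-1])
h=cv2.cvtColor(c['img'],cv2.COLOR_RGB2HSV)
m=cv2.inRange(h,(20,120,90),(35,255,255)); n,l,s,ce=cv2.connectedComponentsWithStats(m)
for i in range(1,n):
    if s[i,4]>600: print(s[i],ce[i],onz(c,*ce[i],.230+.0053),dep(c,*ce[i]))
E
```

```text
pos [0.56   0.0852 0.2301] yaw_y -5.23 z [ 0.e+00 -8.e-04 -1.e+00] shift tool [0.0019 0.0008 0.0001] F [-0.26 -0.25 -0.93] T [ 0.012  0.006 -0.008] op 0.0558 gf 53.277772158180596 t 5.2 q [ 0.275  0.223 -0.582  1.669  0.128  1.288 -0.423]
[ 517   30   92   87 5500] [562.05363636  73.69381818] [0.68660151 0.17326329 0.2353    ] [0.90180246 0.21345449 0.01650029]
[ 277  236   89   79 5598] [320.93819221 275.05609146] [0.55898529 0.0847211  0.2353    ] [0.55908619 0.08583278 0.23738872]
```

View pics/c3.png

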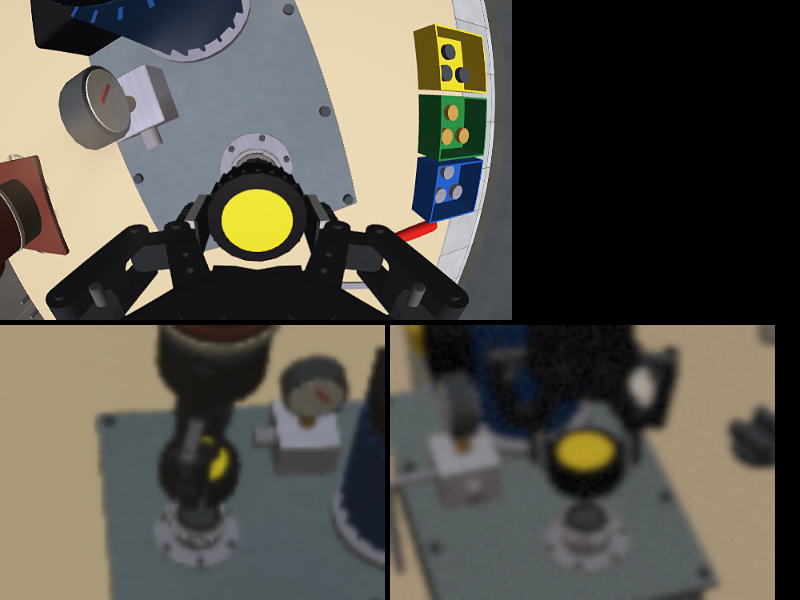

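Request:
send_rows(moves=[0,0,0,-0.03,0,0,0.05,0,0,0,-0.04,0,0,0.05,0,0,0,0,0,0,0.05,0,0,0,0,0,0,0.05])

```text
clock: 5.85
position: [0.554, 0.0161, 0.2299]
orientation: [0.739, 0.674, 0.0, -0.0]
force: [-0.2, -0.3, -1.1]
opening: 0.0561
grip_force: 53.3
```

```bash
python3 - <<'E'
from h import *
to([.560,.086,.23])
c=cam('wrist'); np.save('w4.npy',c,allow_pickle=True)
h=cv2.cvtColor(c['img'],cv2.COLOR_RGB2HSV)
m=cv2.inRange(h,(20,120,90),(35,255,255)); n,l,s,ce=cv2.connectedComponentsWithStats(m)
for i in range(1,n):
    if s[i,4]>600: print(s[i],ce[i],onz(c,*ce[i],.2353))
p=np.array([.560,.086,.165]); q=c['R']@p+c['t']; th=np.arctan2(np.hypot(q[0],q[1]),q[2]); k=c['f']*th/np.hypot(q[0],q[1])
u,v=int(c['cx']+k*q[0]),int(c['cy']+k*q[1]); print(u,v)
u0,v0=max(u-60,0),max(v-60,0); cr=c['img'][v0:v0+120,u0:u0+120]
cv2.imwrite('pics/w4.png',cv2.resize(cr,None,fx=5,fy=5,interpolation=2)[:,:,::-1]); print(u0,v0)
E
```

```text
pos [0.554  0.0161 0.2299] yaw_y -5.22 z [ 1.e-04  3.e-04 -1.e+00] shift tool [ 0.0702 -0.0004 -0.    ] F [-0.18 -0.31 -1.05] T [ 0.016 -0.002 -0.056] op 0.0561 gf 53.27785503643099 t 5.85 q [ 0.373  0.191 -0.543  1.699  0.102  1.28  -0.283]
[ 515    0   93   69 2720] [547.78492647  33.40036765] [0.67352262 0.12412922 0.2353    ]
[ 546    0   58   62 1353] [585.96969697  26.6097561 ] [0.70615847 0.1337589  0.2353    ]
[ 277  236   89   79 5580] [320.94247312 275.03530466] [0.55299409 0.01568095 0.2353    ]
321 115
261 55
```

View pics/w4.png

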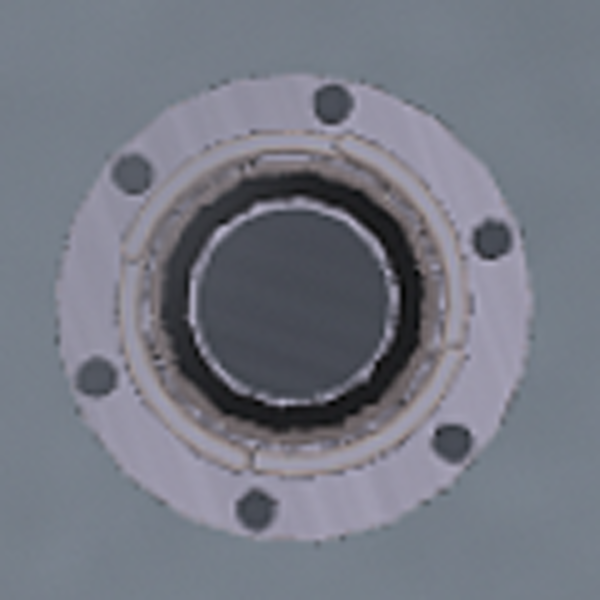

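```bash
python3 - <<'E'
from h import *
c=np.load('w4.npy',allow_pickle=True).item()
g=cv2.cvtColor(c['img'],cv2.COLOR_RGB2GRAY)
m=np.zeros_like(g); m[80:150,285:355]=(g[80:150,285:355]<50)*255
cs,_=cv2.findContours(m,cv2.RETR_EXTERNAL,2); k=max(cs,key=cv2.contourArea)
e=cv2.fitEllipse(k); print(e)
p=onz(c,*e[0],.165); print(p, 33/1000, e[1][0]/c['f']*np.linalg.norm(p-c['o']))
cap=onz(c,320.94,275.04,.2353); print(cap); print('d',p-cap); s=observe(); to([s['position'][0]+p[0]-cap[0],s['position'][1]+p[1]-cap[1],.186])
E
```

```text
((319.6055908203125, 115.0203628540039), (46.53132247924805, 47.87113571166992), 27.947538375854492)
[0.55863083 0.08659941 0.165     ] 0.033 0.029149536500574374
[0.55299277 0.01567866 0.2353    ]
d [ 0.00563806  0.07092075 -0.0703    ]
pos [0.554  0.0168 0.23  ] yaw_y -5.14 z [ 2.e-04  5.e-04 -1.e+00] shift tool [ 0.0711 -0.0007  0.044 ] F [-0.18  1.02 -0.72] T [-0.038  0.022  0.028] op 0.0562 gf 53.277907188021345 t 5.9 q [ 0.372  0.191 -0.544  1.699  0.102  1.28  -0.283]
```

Request:
send_rows(moves=[0,0,0,0.03,-0.0005,0,0.05,0,0,0,0.041,-0.0005,0,0.05,0,0,0,0,0,0.02,0.05,0,0,0,0,0,0.024,0.05,0,0,0,0,0,0,0.05,0,0,0,0,0,0,0.05])

```text
clock: 6.65
position: [0.5597, 0.0877, 0.1867]
orientation: [0.738, 0.675, 0.0, 0.0]
force: [0.3, -0.3, -0.8]
opening: 0.056
grip_force: 53.3
```

Request:
send_rows(moves=[0,0,0,0,0,0.002,0.05,0,0,0,0,0,0.002,0.05,0,0,0,0,0,0.002,0.05,0,0,0,0,0,0,0.05])

```text
clock: 7.15
position: [0.5594, 0.0871, 0.1798]
orientation: [0.738, 0.675, 0.0, -0.0]
force: [0.6, 1.1, -2.0]
opening: 0.0563
grip_force: 53.3
```

```bash
python3 - <<'E'
from h import *
to([.5595,.0873,.178])
E
```

```text
pos [0.5594 0.0871 0.1798] yaw_y -5.15 z [ 0.e+00  2.e-04 -1.e+00] shift tool [0.0002 0.     0.0018] F [ 0.58  1.09 -2.04] T [ 0.053 -0.125 -0.004] op 0.0563 gf 53.33220327476738 t 7.15 q [ 0.268  0.261 -0.582  1.733  0.153  1.193 -0.445]
```

Request:
send_rows(moves=[0,0,0,0,0,0.0015,0.05,0,0,0,0,0,0.0015,0.05,0,0,0,0,0,0,0.05])

```text
clock: 7.52
position: [0.5594, 0.0872, 0.1767]
orientation: [0.738, 0.675, 0.0, -0.0]
force: [0.6, 0.9, -0.5]
opening: 0.0558
grip_force: 53.3
```

Request:
send_rows(moves=[0,0,0,0,0,0.0015,0.05,0,0,0,0,0,0,0.05])

```text
clock: 7.78
position: [0.5594, 0.0872, 0.1754]
orientation: [0.738, 0.675, 0.0, -0.0]
force: [-0.1, 1.5, -0.1]
opening: 0.0561
grip_force: 53.5
```

```bash
python3 - <<'E'
from h import *
to([.5595,.0873,.1755])
E
```

```text
pos [0.5594 0.0872 0.1754] yaw_y -5.14 z [ 0.e+00  2.e-04 -1.e+00] shift tool [ 0.0001  0.0001 -0.0001] F [-0.08  1.51 -0.08] T [ 0.298 -0.049  0.021] op 0.0561 gf 53.52054953458719 t 7.775 q [ 0.267  0.265 -0.582  1.738  0.156  1.184 -0.447]
```

Request:
send_rows(moves=[0,0,0,0,0,0.001,0.05,0,0,0,0,0,0,0.05])

```text
clock: 8.02
position: [0.5595, 0.0872, 0.175]
orientation: [0.738, 0.675, 0.0, 0.0]
force: [-1.6, 1.3, 5.5]
opening: 0.0562
grip_force: 54.1
```

Request:
send_rows(moves=[0,0,0,0,0,0.001,0.05,0,0,0,0,0,0,0.05])

```text
clock: 8.28
position: [0.5597, 0.0873, 0.1748]
orientation: [0.738, 0.675, 0.0, 0.0]
force: [-4.7, 0.5, 11.6]
opening: 0.0561
grip_force: 54.7
```

```bash
python3 - <<'E'
from h import *
to([.5595,.0873,.1735])
E
```

```text
pos [0.5597 0.0873 0.1748] yaw_y -5.14 z [ 1.1e-03 -2.0e-04 -1.0e+00] shift tool [ 0.     -0.0002  0.0013] F [-4.68  0.53 11.55] T [ 0.085  1.131 -0.018] op 0.0561 gf 54.72783790304675 t 8.275 q [ 0.267  0.266 -0.582  1.739  0.157  1.182 -0.448]
```

Request:
send_rows(moves=[0,0,0,0,-0.0002,-0.0005,0.05,0,0,-10,0,0,-0.0007,0.05,0,0,0,0,0,0,0.05])

```text
clock: 8.65
position: [0.5597, 0.0873, 0.1756]
orientation: [0.676, 0.737, 0.001, 0.001]
force: [-1.9, 0.6, 7.9]
opening: 0.0558
grip_force: 54.0
```

Request:
send_rows(moves=[0,0,-10,0,0,-0.0007,0.05,0,0,0,0,0,0,0.05])

```text
clock: 8.9
position: [0.5597, 0.0873, 0.1763]
orientation: [0.609, 0.793, 0.001, 0.001]
force: [-1.1, 1.1, 7.5]
opening: 0.0561
grip_force: 54.0
```

```bash
python3 - <<'E'
from h import *
to([.5595,.0873,.1754])
E
```

```text
pos [0.5597 0.0873 0.1763] yaw_y 15.01 z [ 1.4e-03  2.0e-04 -1.0e+00] shift tool [ 0.0001 -0.0002  0.0009] F [-1.11  1.06  7.53] T [0.145 0.42  0.13 ] op 0.0561 gf 54.03450341473217 t 8.9 q [ 0.307  0.272 -0.63   1.736  0.172  1.188 -0.108]
```

Request:
send_rows(moves=[0,0,-10,0,0,-0.0007,0.05,0,0,0,0,0,0,0.05])

```text
clock: 9.15
position: [0.5597, 0.0873, 0.177]
orientation: [0.537, 0.843, 0.0, 0.001]
force: [-2.3, 1.1, 8.6]
opening: 0.0562
grip_force: 54.1
```

Request:
send_rows(moves=[0,0,-10,0,0,-0.0007,0.05,0,0,0,0,0,0,0.05])

```text
clock: 9.4
position: [0.5596, 0.0873, 0.1776]
orientation: [0.462, 0.887, 0.0, 0.001]
force: [-2.1, 1.4, 8.7]
opening: 0.056
grip_force: 54.1
```

```bash
python3 - <<'E'
from h import *
to([.5595,.0873,.1754])
E
```

```text
pos [0.5596 0.0873 0.1776] yaw_y 35.02 z [ 1.2e-03  1.0e-04 -1.0e+00] shift tool [ 0.0001 -0.0001  0.0022] F [-2.07  1.4   8.72] T [0.102 0.527 0.049] op 0.056 gf 54.08281918949797 t 9.4 q [ 0.348  0.281 -0.679  1.732  0.188  1.194  0.229]
```

Request:
send_rows(moves=[0,0,-10,0,0,-0.0007,0.05,0,0,0,0,0,0,0.05])

```text
clock: 9.65
position: [0.5596, 0.0872, 0.1783]
orientation: [0.383, 0.924, 0.0, 0.0]
force: [-2.1, 1.2, 6.8]
opening: 0.0561
grip_force: 54.0
```

Request:
send_rows(moves=[0,0,-10,0,0,-0.0006,0.05,0,0,0,0,0,0,0.05])

```text
clock: 9.9
position: [0.5592, 0.0872, 0.1781]
orientation: [0.302, 0.953, 0.0, -0.0]
force: [-1.6, 2.1, 3.4]
opening: 0.056
grip_force: 53.6
```

```bash
python3 - <<'E'
from h import *
to([.5595,.0873,.1754])
E
```

```text
pos [0.5592 0.0872 0.1781] yaw_y 54.81 z [-0.e+00  3.e-04 -1.e+00] shift tool [-0.0002  0.0003  0.0027] F [-1.6   2.09  3.4 ] T [0.412 0.291 0.058] op 0.056 gf 53.63765080313897 t 9.9 q [ 0.389  0.291 -0.73   1.73   0.206  1.199  0.561]
```

Request:
send_rows(moves=[0,0,-8,0,0,0,0.05,0,0,0,0,0,0,0.05])

```text
clock: 10.15
position: [0.5589, 0.0868, 0.1776]
orientation: [0.237, 0.972, -0.0, -0.0]
force: [-0.9, 0.7, -1.1]
opening: 0.0557
grip_force: 53.4
```

```bash
python3 - <<'E'
from h import *
to([.5595,.0873,.1754])
E
```

```text
pos [0.5589 0.0868 0.1776] yaw_y 62.61 z [-8.e-04 -2.e-04 -1.e+00] shift tool [-0.0003  0.0007  0.0022] F [-0.95  0.66 -1.1 ] T [0.143 0.298 0.024] op 0.0557 gf 53.403138125140686 t 10.15 q [ 0.405  0.296 -0.75   1.73   0.215  1.201  0.691]
```

Request:
send_rows(moves=[0,0,-3,0,0,0.0015,0.05,0,0,0,0,0,0.0015,0.05,0,0,0,0,0,0,0.05])

```text
clock: 10.52
position: [0.559, 0.087, 0.1746]
orientation: [0.211, 0.978, -0.0, -0.0]
force: [-1.0, 0.8, -1.9]
opening: 0.0562
grip_force: 53.4
```

Request:
send_rows(moves=[0,0,0,0,0,0.001,0.05,0,0,0,0,0,0,0.05])

```text
clock: 10.78
position: [0.5592, 0.0871, 0.174]
orientation: [0.21, 0.978, -0.0, -0.0]
force: [-1.8, 1.2, -0.0]
opening: 0.0562
grip_force: 53.5
```

```bash
python3 - <<'E'
from h import *
to([.5595,.0873,.1754])
E
```

```text
pos [0.5592 0.0871 0.174 ] yaw_y 65.8 z [-0. -0. -1.] shift tool [-0.0002  0.0003 -0.0014] F [-1.79  1.24 -0.01] T [ 0.054  0.258 -0.067] op 0.0562 gf 53.52320851612603 t 10.775 q [ 0.41   0.301 -0.758  1.734  0.221  1.195  0.742]
```

Request:
send_rows(moves=[0,0,0,0,0,0.001,0.05,0,0,0,0,0,0,0.05])

```text
clock: 11.02
position: [0.5594, 0.0871, 0.1737]
orientation: [0.209, 0.978, -0.0, 0.0]
force: [-3.5, -0.8, 7.3]
opening: 0.0562
grip_force: 54.2
```

Request:
send_rows(moves=[0,0,0,0,0,0.001,0.05,0,0,0,0,0,0,0.05])

```text
clock: 11.28
position: [0.5595, 0.0871, 0.1734]
orientation: [0.209, 0.978, -0.0, 0.001]
force: [-5.9, -0.8, 14.0]
opening: 0.0562
grip_force: 54.8
```

```bash
python3 - <<'E'
from h import *
to([.5595,.0873,.1754])
E
```

```text
pos [0.5595 0.0871 0.1734] yaw_y 65.83 z [ 9.e-04 -6.e-04 -1.e+00] shift tool [ 0.0001  0.0002 -0.002 ] F [-5.9  -0.82 13.96] T [-0.281  1.412  0.052] op 0.0562 gf 54.80611409439007 t 11.275 q [ 0.41   0.302 -0.758  1.735  0.222  1.193  0.741]
```

Request:
send_rows(moves=[0,0,10,0,0,0,0.05,0,0,10,0,0,0.0006,0.05,0,0,0,0,0,0,0.05])

```text
clock: 11.65
position: [0.5594, 0.0874, 0.1723]
orientation: [0.377, 0.926, 0.0, 0.0]
force: [-3.0, 1.7, 7.8]
opening: 0.0559
grip_force: 54.1
```

```bash
python3 - <<'E'
from h import *
to([.5595,.0873,.1754])
E
```

```text
pos [0.5594 0.0874 0.1723] yaw_y 45.68 z [ 9.e-04  1.e-04 -1.e+00] shift tool [-0.0002 -0.0001 -0.0031] F [-2.98  1.68  7.79] T [ 0.085  0.83  -0.115] op 0.0559 gf 54.13329165283358 t 11.65 q [ 0.365  0.29  -0.703  1.738  0.201  1.186  0.405]
```

Request:
send_rows(moves=[0,0,10,0,0,0.0007,0.05,0,0,10,0,0,0.0006,0.05,0,0,0,0,0,0,0.05])

```text
clock: 12.02
position: [0.5596, 0.0876, 0.1711]
orientation: [0.532, 0.847, 0.0, 0.001]
force: [-2.5, 1.7, 8.0]
opening: 0.0561
grip_force: 54.2
```

```bash
python3 - <<'E'
from h import *
to([.5595,.0873,.1754])
E
```

```text
pos [0.5596 0.0876 0.1711] yaw_y 25.69 z [ 1.5e-03  2.0e-04 -1.0e+00] shift tool [-0.0002 -0.0002 -0.0043] F [-2.52  1.66  7.96] T [ 0.196  0.705 -0.119] op 0.0561 gf 54.165029530995525 t 12.025 q [ 0.323  0.281 -0.65   1.741  0.183  1.179  0.07 ]
```

Request:
send_rows(moves=[0,0,10,0,0,0.0007,0.05,0,0,10,0,0,0.0006,0.05,0,0,0,0,0,0,0.05])

```text
clock: 12.4
position: [0.5599, 0.0876, 0.1703]
orientation: [0.671, 0.741, 0.001, 0.001]
force: [-2.9, 0.6, 10.6]
opening: 0.0563
grip_force: 54.4
```

```bash
python3 - <<'E'
from h import *
to([.5595,.0873,.1754])
E
```

```text
pos [0.5599 0.0876 0.1703] yaw_y 5.69 z [ 2.2e-03  2.0e-04 -1.0e+00] shift tool [-0.0003 -0.0004 -0.0051] F [-2.87  0.58 10.62] T [ 0.128  0.738 -0.042] op 0.0563 gf 54.4017887240625 t 12.4 q [ 0.282  0.273 -0.6    1.744  0.166  1.174 -0.267]
```

Request:
send_rows(moves=[0,0,10,0,0,0.0004,0.05,0,0,0,0,0,0,0.05])

```text
clock: 12.65
position: [0.5601, 0.0876, 0.1701]
orientation: [0.733, 0.68, 0.001, 0.001]
force: [-4.0, 0.2, 12.2]
opening: 0.0562
grip_force: 54.5
```

```bash
python3 - <<'E'
from h import *
to([.5595,.0873,.1754])
E
```

```text
pos [0.5601 0.0876 0.1701] yaw_y -4.31 z [ 2.7e-03  4.0e-04 -1.0e+00] shift tool [-0.0004 -0.0006 -0.0053] F [-4.01  0.17 12.18] T [ 0.139  0.665 -0.107] op 0.0562 gf 54.51735643262509 t 12.65 q [ 0.262  0.269 -0.576  1.745  0.158  1.171 -0.435]
```

Request:
send_rows(moves=[0,0,10,0,0,0,0.05,0,0,0,0,0,0,0.05])

```text
clock: 12.9
position: [0.5602, 0.0876, 0.1701]
orientation: [0.79, 0.614, 0.001, 0.001]
force: [-2.2, -0.1, 10.9]
opening: 0.0561
grip_force: 54.5
```

```bash
python3 - <<'E'
from h import *
to([.5595,.0873,.1754])
E
```

```text
pos [0.5602 0.0876 0.1701] yaw_y -14.31 z [ 2.9e-03  4.0e-04 -1.0e+00] shift tool [-0.0005 -0.0006 -0.0053] F [-2.19 -0.14 10.95] T [ 0.115  0.669 -0.161] op 0.0561 gf 54.47833872312913 t 12.9 q [ 0.242  0.265 -0.552  1.746  0.15   1.17  -0.603]
```

Request:
send_rows(moves=[0,0,6,0,0,0,0.05,0,0,0,0,0,0,0.05])

```text
clock: 13.15
position: [0.5602, 0.0875, 0.1701]
orientation: [0.82, 0.572, 0.001, 0.001]
force: [-3.0, 0.3, 11.7]
opening: 0.0561
grip_force: 54.5
```

```bash
python3 - <<'E'
from h import *
to([.5595,.0873,.1754])
E
```

```text
pos [0.5602 0.0875 0.1701] yaw_y -20.25 z [ 2.9e-03  4.0e-04 -1.0e+00] shift tool [-0.0005 -0.0006 -0.0053] F [-2.97  0.33 11.74] T [ 0.161  0.593 -0.129] op 0.0561 gf 54.46494796226034 t 13.15 q [ 0.23   0.263 -0.539  1.746  0.146  1.169 -0.703]
```

Request:
send_rows(moves=[0,0,5,0,0,0,0.05,0,0,0,0,0,0,0.05])

```text
clock: 13.4
position: [0.5601, 0.0875, 0.1701]
orientation: [0.845, 0.535, 0.001, 0.001]
force: [-3.5, 1.0, 11.5]
opening: 0.0558
grip_force: 54.5
```

```bash
python3 - <<'E'
from h import *
to([.5595,.0873,.1754])
E
```

```text
pos [0.5601 0.0875 0.1701] yaw_y -25.25 z [ 2.6e-03  3.0e-04 -1.0e+00] shift tool [-0.0004 -0.0005 -0.0053] F [-3.46  0.97 11.52] T [ 0.171  0.73  -0.285] op 0.0558 gf 54.51709674554877 t 13.4 q [ 0.221  0.261 -0.527  1.747  0.142  1.169 -0.788]
```

Request:
send_rows(moves=[0,0,0,0,0,0,0.05])

```text
clock: 13.52
position: [0.5602, 0.0875, 0.1701]
orientation: [0.844, 0.536, 0.001, 0.001]
force: [-2.8, 0.7, 10.4]
opening: 0.0562
grip_force: 54.5
```

```bash
python3 - <<'E'
from h import *
to([.5595,.0873,.1754])
for i in range(6):
    read_camera('side'); s=observe(); print(s['torque'].round(3),s['force'].round(2),s['effort'][6].round(3))
E
```

```text
pos [0.5602 0.0875 0.1701] yaw_y -25.19 z [ 2.6e-03  5.0e-04 -1.0e+00] shift tool [-0.0004 -0.0005 -0.0053] F [-2.78  0.75 10.4 ] T [ 0.118  0.753 -0.196] op 0.0562 gf 54.5220612664707 t 13.525 q [ 0.221  0.261 -0.527  1.747  0.142  1.169 -0.787]
[ 0.106  0.674 -0.258] [-3.29  1.03 10.59] 0.261
[ 0.141  0.719 -0.306] [-3.23  0.69 11.71] 0.264
[ 0.157  0.725 -0.267] [-3.59  0.5  10.7 ] 0.264
[ 0.134  0.797 -0.289] [-3.65  0.2  10.7 ] 0.263
[ 0.151  0.671 -0.225] [-2.56  0.67 11.34] 0.263
[ 0.15   0.752 -0.234] [-2.8   0.69 12.08] 0.263
```

Request:
send_rows(moves=[0,0,1,0,0,0,0.05,0,0,0,0,0,0,0.05])

```text
clock: 14.08
position: [0.5601, 0.0875, 0.1701]
orientation: [0.849, 0.529, 0.001, 0.001]
force: [-2.5, -0.3, 11.0]
opening: 0.0562
grip_force: 54.4
```

```bash
python3 - <<'E'
from h import *
to([.5595,.0873,.1754])
T=[]
for i in range(6):
    read_camera('side'); s=observe(); T.append(np.r_[s['torque'],s['force'],s['effort'][6]])
print(np.mean(T,0).round(3))
E
```

```text
pos [0.5601 0.0875 0.1701] yaw_y -26.15 z [ 2.7e-03  2.0e-04 -1.0e+00] shift tool [-0.0005 -0.0005 -0.0053] F [-2.45 -0.27 10.96] T [0.082 0.744 0.26 ] op 0.0562 gf 54.40738392077037 t 14.075 q [ 0.219  0.261 -0.525  1.747  0.142  1.168 -0.803]
[ 0.055  0.714  0.214 -3.213  0.216 11.755 -0.237]
```

Request:
send_rows(moves=[0,0,1,0,0,0,0.05,0,0,0,0,0,0,0.05])

```text
clock: 14.62
position: [0.5601, 0.0875, 0.1701]
orientation: [0.853, 0.521, 0.001, 0.001]
force: [-2.7, 0.3, 11.8]
opening: 0.0559
grip_force: 54.4
```

```bash
cat >> h.py <<'E'
def avg():
    to([.5595,.0873,.1754]); T=[]
    for i in range(5):
        read_camera('side'); s=observe(); T.append(np.r_[s['torque'],s['force'],s['effort'][6]])
    print(np.mean(T,0).round(3))
E
python3 -c "
from h import *
avg()"
```

```text
pos [0.5601 0.0875 0.1701] yaw_y -27.14 z [ 2.7e-03  1.0e-04 -1.0e+00] shift tool [-0.0004 -0.0005 -0.0053] F [-2.73  0.31 11.83] T [0.008 0.694 0.272] op 0.0559 gf 54.38998062018072 t 14.625 q [ 0.217  0.261 -0.523  1.747  0.141  1.168 -0.82 ]
[ 0.027  0.697  0.329 -2.903  0.397 11.208 -0.312]
```

Request:
send_rows(moves=[0,0,0.5,0,0,0,0.05,0,0,0,0,0,0,0.05])

```text
clock: 15.12
position: [0.5602, 0.0875, 0.1701]
orientation: [0.855, 0.518, 0.001, 0.001]
force: [-3.9, 0.0, 12.0]
opening: 0.0558
grip_force: 54.4
```

```bash
python3 -c "
from h import *
avg()"
```

```text
pos [0.5602 0.0875 0.1701] yaw_y -27.62 z [ 2.8e-03  1.0e-04 -1.0e+00] shift tool [-0.0005 -0.0005 -0.0053] F [-3.9   0.03 12.  ] T [0.021 0.679 0.434] op 0.0558 gf 54.36144079256337 t 15.125 q [ 0.216  0.261 -0.522  1.747  0.141  1.168 -0.828]
[ 0.011  0.702  0.448 -2.843 -0.043 10.915 -0.443]
```

Request:
send_rows(moves=[0,0,0,0,0,-0.0012,0.05,0,0,0,0,0,0,0.0854,0,0,0,0,0,0,0.0854,0,0,0,0,0,0,0.0854,0,0,0,0,0,0,0.0854,0,0,0,0,0,-0.02,0.0854,0,0,0,0,0,-0.04,0.0854,0,0,0,0,0,-0.05,0.0854,0,0,0,0,0,0,0.0854,0,0,0,0,0,0,0.0854])

```text
clock: 16.62
position: [0.5591, 0.0869, 0.2791]
orientation: [0.856, 0.518, -0.0, 0.0]
force: [-0.3, -0.4, -0.4]
opening: 0.0859
grip_force: 0.0
```

```bash
python3 - <<'E'
from h import *
to([.5595,.0873,.1754])
c=cam('wrist');b=cam('side');a=cam('scene')
h=cv2.cvtColor(c['img'],cv2.COLOR_RGB2HSV)
m=cv2.inRange(h,(20,120,90),(35,255,255)); n,l,s,ce=cv2.connectedComponentsWithStats(m)
for i in range(1,n):
    if s[i,4]>600: print(s[i],ce[i],onz(c,*ce[i],.1755),dep(c,*ce[i]))
o=np.zeros((600,800,3),np.uint8)
o[:320,:512]=cv2.resize(c['img'],(512,320))
o[325:600,:440]=cv2.resize(b['img'],(440,275))
o[325:600,445:775]=cv2.resize(b['img'][150:230,260:356],(330,275))
cv2.imwrite('pics/f.png',o[:,:,::-1])
E
```

```text
pos [0.5591 0.0869 0.2791] yaw_y -27.65 z [-2.e-04 -2.e-04 -1.e+00] shift tool [0.0005 0.0002 0.1037] F [-0.32 -0.35 -0.41] T [ 0.019 -0.027  0.004] op 0.0859 gf 0.0 t 16.625 q [ 0.229  0.186 -0.527  1.601  0.095  1.38  -0.792]
[ 449    0  101   44 2086] [493.65388303  16.41227229] [0.76418027 0.16742919 0.1755    ] [0.87582052 0.18169078 0.02763387]
[ 297  184   52   50 2078] [322.06496631 208.68094321] [0.55892721 0.08625591 0.1755    ] [0.55914461 0.08668671 0.17720584]
```

View pics/f.png

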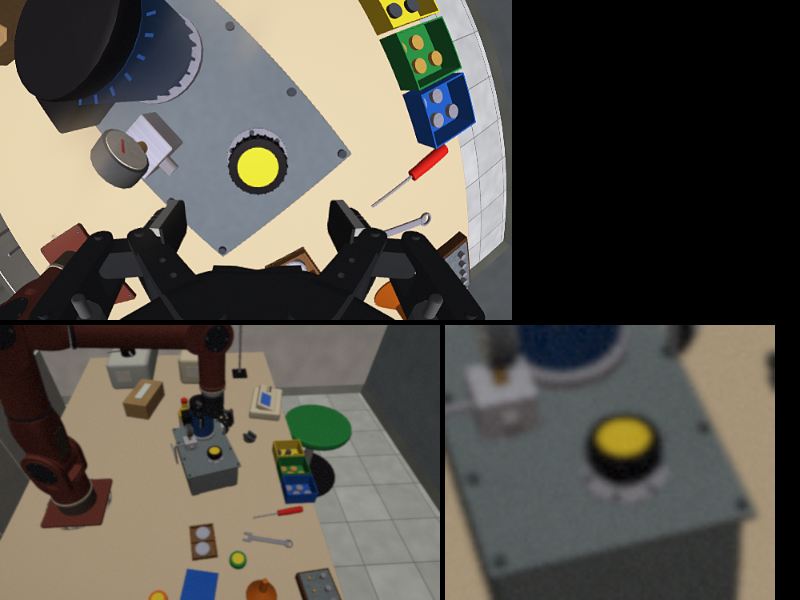

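The cap sits straight and centred on the neck, at wrist pixel (322,209). Its top height matches the fully home position, the gripper is clear, and nothing else has moved.

```bash
python3 -c "
from cell import *
print(hand_in())"
```

```text
the job is handed in; nothing more can be done
None
```

The filler cap is screwed home on the neck (the moment rose to about 0.45 N m, under the 0.5 limit), released, and the job was handed in with the clock at about 17 s.

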